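# Seat a projector lens barrel in a V-block, feel for the end stop and hold it there

### The job

Take the projector lens barrel off its wooden rest and lay it in the V-block, brass end towards the red end stop but still a little short of it; then slide it along the V until you feel the brass end come up against the stop. Finish while still holding it: keep gripping or pressing the barrel with the fingers so that it is pushed firmly, with about 15 N and never over 40 N, down onto both faces of the V and lightly but surely against the stop, as if glue were setting. Leave the jar, the screwdriver and the fan where they are.

Things in the scene. Friction and masses are not known exactly. Their poses are not given: they have to be found in the camera images.
- barrel: lens barrel: straight grey cylinder, 40 mm diameter, 150 mm long, 0.15 to 0.31 kg, loose. Round its middle a black rubber grip ring, 44 mm diameter, 28 mm long, the place to grip. Origin mid-barrel on its axis; x runs along it to the brass end (last 18 mm brass); the other end shows glass. Starts level in the rest, axis 30 mm above the table, x within 0.5 rad of world x.
- barrel_mount (a point): centre of the flat brass end face of the barrel (75 mm from its origin along its x)
- rest: dark wooden board 170 x 70 x 6 mm, fixed to the table, with four short light dowels (tops 16 mm above the table, 34 to 68 mm either side of its middle) in which the barrel lies along the board's x; between them there is free room for fingers beside the grip ring. Origin at the centre of its underside.
- vblock: V-block, fixed, rigid: steel base plate 10 mm thick, x -88 to 112 mm, y -42 to 42 mm, with two equal saddles, each 18 mm long (36 to 54 mm either side of the origin along x), 68 mm wide, with slippery blue plastic 90 degree V faces (friction about 0.2) open upwards. Origin under the middle between the saddles; x runs along the V towards the stop, within 0.5 rad of world x; z up.
- cheek_left: the blue V face on the +y side of both saddles (part of the V-block), reaching up to 55 mm above the table; its frame is the V-block's
- cheek_right: the blue V face on the -y side of both saddles (part of the V-block), reaching up to 55 mm above the table; its frame is the V-block's
- vblock_axis (a point): point on the seated barrel's axis, 60 mm straight above the V-block's origin; axes as the V-block's. Below it, between the saddles, is a free gap 72 mm long, floor 10 mm above the table, for grip ring and fingers: a barrel laid 4 to 12 mm short of the stop has its ring, and 20 mm wide fingers on it, clear of the saddles.
- stop: red end stop, slippery plastic face, fixed, rigid, at the V-block's +x end; its face is 69 to 81 mm from the V-block's origin along x, different each time. Red plate 34 mm wide, from 19 mm below to 11 mm above the seated barrel's axis. Origin at the centre of its contact face, on that axis; axes as the V-block's; the barrel comes from its -x side.
- jar: clear jar of 72 mm diameter and 68 mm height with a green lid, loose, to be left alone; origin under its centre
- screwdriver: screwdriver 170 mm long, lying on the table roughly along world x, loose, to be left alone; origin near its middle, on the table
- fan: black square cooling fan, 60 x 60 x 25 mm, lying flat, loose, to be left alone; origin under its centre
Mind the look-alikes: they are no part of the job. There is more than one size of the barrel; the job needs the middle-sized.

How it is judged:
By the outcome, as a careful person would: the job done as asked, in the order asked, and still so for the second after the job is handed in, while the arm keeps its last pose, push and grip.
It also fails if it takes over 45 s, if anything falls off the work surface, if the arm or the gripper's body presses on something with over 40 N, if the wrist force passes 120 N, or if a joint passes its speed limit or range.

### The arm

A 7-joint arm with a two-finger parallel gripper is mounted at the origin on the work surface. World frame = base frame: x ahead of the robot, y to its left, z up, the work surface at z = 0. Lengths are in m, angles in rad, forces in N, time in s.
With the tool pointing down it reaches from about 0.4 to 0.85 m from the base axis. Payload 10.4 kg.
Tool frame: the origin (TCP) lies at the very end of the fingers, on their centre line; the grasp point (between the pads) lies 19 mm behind it; x points along the fingers, z is the direction in which the jaws open and shut, and the axes are right-handed (so a half turn about x gives the same grasp; the last joint's range is limited). The gripper opens to 85 mm and grips with 20 to 120 N. Pads are 22 mm wide; open, the fingers measure 114 mm over their backs; the gripper's body (76 mm by 85 mm) begins 54 mm behind the grasp point. The pads swing forward as they close: fully open they stand 13 mm farther back than shut.
Start: joints at [-1.322, 0.332, -0.065, 1.46, 0.022, 1.35, -0.088], TCP at [0.168, 0.602, 0.231] pointing down, gripper open.
Joint ranges: [-2.6, 2.6], [-0.5, 2.12], [-1.47, 1.34], [0.16, 2.42], [-1.27, 4.41], [0.06, 2.06], [-2.6, 2.6]. Speed limits (rad/s): [2.22, 2.22, 2.79, 2.79, 3.14, 3.14, 3.14].

### API

Orientations are given as a unit quaternion [x, y, z, w].
In Python, from workcell import telemetry, viewer, manip, spot_in, mark_of gives the robot as it stands. The module is installed in compiled form; this text tells all that it offers.
- The arm moves only by the shell command python3 -m crank 'ROWS' [FORCE]. ROWS is JSON, a list of rows, each a list of 3 entries, a list of its own where there are three numbers: the closure, from 0 (fully open) to 1 (shut), then the shift along the world's x, y, z in cm, then the turn, a rotation vector about the world's x, y, z in rad. A call has 1 to 12 rows; each row shifts and turns the commanded pose from where the row before left it; what a row does not reach is not made up. A row lasts 1/12 s, in which the tool goes at most 41.7 mm and 7.16 degrees, less where a joint would pass 70% of its speed; a pose out of reach is approached as far as the arm can. A call with a gripper value outside its range is refused whole. The fingers move at their own pace and stop on an object; FORCE is the grip in N (left out, the last holds). Time passes only in rows, so rows that do not move let the fingers close. It gives the time, the measured TCP pose, the force and the opening at its end, in the units of the state.
- telemetry.get_obs(): the state, without advancing time (a new reading comes with each control period).
- viewer.camera(name): name is "side" or "top"; returns a dict with "frame" (400x640x3 uint8, red, green, blue), "intrinsics" (3x3 intrinsics, pixels), "cam_to_world" (4x4, takes a point from camera to world coordinates). Camera axes: x right, y up, looking along -z (the intrinsics and any distortion apply to the point x, -y, -z); pixel columns grow to the right and rows downward; lengths in m; the calibration is good to about 2 mm. A picture is of the moment at which its call begins. There is no depth.
- manip.hand_in(): hands the job in, once; it reports no verdict.
Trained networks look in a picture, given as the dict that the camera call returned (one of the last four; its "shot" number tells which), for a name from the list of things; names that differ only in an ending like _2 or _b are one class to them, and where a whole thing is asked for, a point or a joint stands for the part that bears it (a point fixed in the world has none). Each returns a list of dicts, best first, with "conf" (0 to 1); they miss things now and then, are a little off and sometimes report something else, mostly with a low value. They report only what shows in the picture. A call takes as long as a camera call. They do not tell look-alikes from the thing itself.
- spot_in(thing, picture): "location" ([x, y, z] in m, in the coordinates of the camera as it stood for that picture, good to about 4 mm: the middle of the surface that is visible of it).
- mark_of(thing, picture): "location" ([x, y, z] in m, in the coordinates of the camera as it stood for that picture, good to about 4 mm: a listed point, or the origin of a listed thing).
The state is a dict: "clock": time; "joint_pos": joint angles; "joint_velocities": joint speeds; "tau": joint torques, N m; "position": TCP position; "ee_rot": TCP orientation; "ft_force": force on the tool from outside, world axes, zero at the start; "torque": the same for the moment, N m; "grip_width": opening from 0.0 (shut) to 1.0 (fully open).
Only numpy, scipy, OpenCV 4.12 (cv2) and the standard library are available. Lean on these libraries where they do the work, as an engineer would, in place of code of your own. Each camera call takes 0.05 s, during which the arm holds its last target. There are 200 camera calls.

## Working session

There is one attempt and no reset: what is moved stays moved. The work goes in short steps, Python scripts to look and compute and a shell command to move; the robot and the scene stay as the last step left them, time stands still between calls to the robot, and variables do not carry over. Pictures are saved under pics/ and viewed, about 8 in all and at most 12, crops included, and the job is handed in when it is done.

```bash
mkdir -p pics; cat > h.py <<'E'
import numpy as np, cv2
from workcell import telemetry, viewer, manip, spot_in, mark_of
def w(p,c): return (np.array(c["cam_to_world"])@np.r_[p,1])[:3]
def proj(P,c):
    q=np.linalg.inv(np.array(c["cam_to_world"]))@np.r_[P,1]; v=np.array(c["intrinsics"])@np.array([q[0],-q[1],-q[2]]); return v[:2]/v[2]
def ray(u,v,z,c):
    T=np.array(c["cam_to_world"]); d=np.linalg.inv(np.array(c["intrinsics"]))@np.array([u,v,1.]); d=T[:3,:3]@np.array([d[0],-d[1],-d[2]]); o=T[:3,3]; return o+d*(z-o[2])/d[2]
def save(c,n,crop=None,s=1):
    f=c["frame"][:,:,::-1]
    if crop: f=f[crop[1]:crop[3],crop[0]:crop[2]]
    cv2.imwrite("pics/"+n,cv2.resize(f,None,fx=s,fy=s,interpolation=cv2.INTER_CUBIC))
E
python3 - <<'E'
from h import *
print(telemetry.get_obs())
np.set_printoptions(precision=3,suppress=True)
for n in("top","side"):
    c=viewer.camera(n); save(c,n+"0.png",s=1.25); print(n,c["cam_to_world"],c["intrinsics"],[k for k in c])
    for t in("barrel","rest","vblock","stop","jar","screwdriver","fan","barrel_mount","vblock_axis"):
        for f in((mark_of,) if t!="barrel" else (mark_of,spot_in)):
            for d in f(t,c)[:4]:
                p=w(d["location"],c); print(t,f.__name__,round(d["conf"],2),p,proj(p,c).round())
E
```

```text
{'clock': 0.0, 'joint_pos': array([-1.32159807,  0.33289359, -0.06467883,  1.46093707,  0.02160055,
        1.34992759, -0.08850053]), 'joint_velocities': array([ 1.04682320e-03, -5.15635248e-04, -1.15955161e-04,  4.55762260e-05,
        1.79063721e-03,  6.96339910e-04,  9.01260937e-04]), 'tau': array([ 1.48065078e-04, -6.25434351e+01,  4.93089901e-02, -3.91616321e+01,
        1.62576092e-02,  9.57828888e-03, -8.63642811e-06]), 'position': array([0.16770546, 0.60168137, 0.23050436]), 'ee_rot': array([-0.42798481,  0.5635274 ,  0.42731394,  0.56273321]), 'ft_force': array([-0.17088532,  0.07841109,  0.88257911]), 'torque': array([-0.02095311, -0.01136783, -0.01609375]), 'grip_width': 0.9988875222193028}
top [[ 0.015  0.985 -0.172  0.371]
 [-1.     0.014 -0.007  0.02 ]
 [-0.005  0.172  0.985  1.028]
 [ 0.     0.     0.     1.   ]] [[445.38    0.    314.405]
 [  0.    445.38  198.12 ]
 [  0.      0.      1.   ]] ['frame', 'intrinsics', 'cam_to_world', 'shot']
barrel call 0.97 [0.518 0.174 0.025] [250. 210.]
barrel call 0.79 [0.538 0.31  0.016] [192. 201.]
barrel call 0.77 [0.282 0.277 0
[... 1373 characters left out ...]
0.276 0.258 0.049] [175. 208.]
barrel call 0.57 [0.54  0.304 0.023] [265. 174.]
rest call 0.74 [0.513 0.176 0.005] [279. 206.]
vblock call 0.79 [ 0.517 -0.233 -0.   ] [380. 314.]
vblock call 0.52 [ 0.58  -0.265  0.059] [419. 290.]
stop call 0.66 [ 0.579 -0.266  0.059] [418. 291.]
jar call 0.91 [0.806 0.085 0.003] [391. 187.]
jar call 0.38 [0.516 0.176 0.002] [280. 207.]
screwdriver call 0.62 [ 0.532  0.005 -0.001] [321. 243.]
fan call 0.87 [ 0.811 -0.059 -0.   ] [429. 215.]
barrel_mount call 0.97 [0.188 0.334 0.034] [131. 209.]
barrel_mount call 0.78 [0.586 0.174 0.031] [304. 189.]
barrel_mount call 0.66 [0.591 0.329 0.014] [278. 167.]
vblock_axis call 0.85 [ 0.512 -0.231  0.058] [379. 294.]
```

View pics/top0.png

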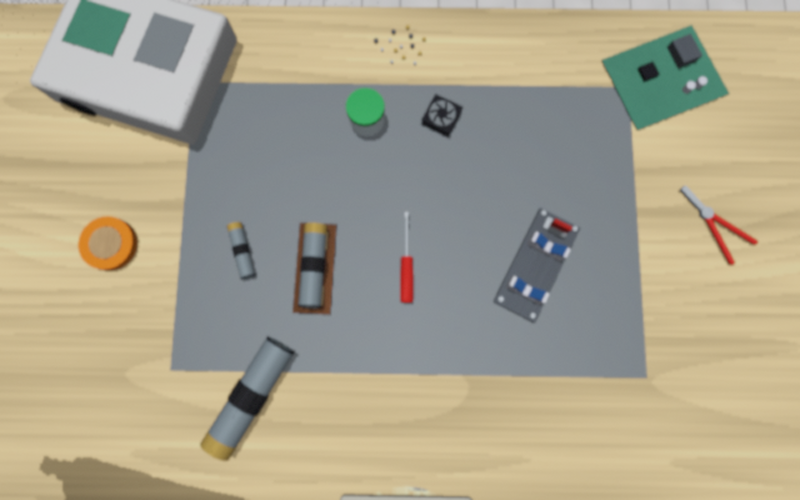

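View pics/side0.png

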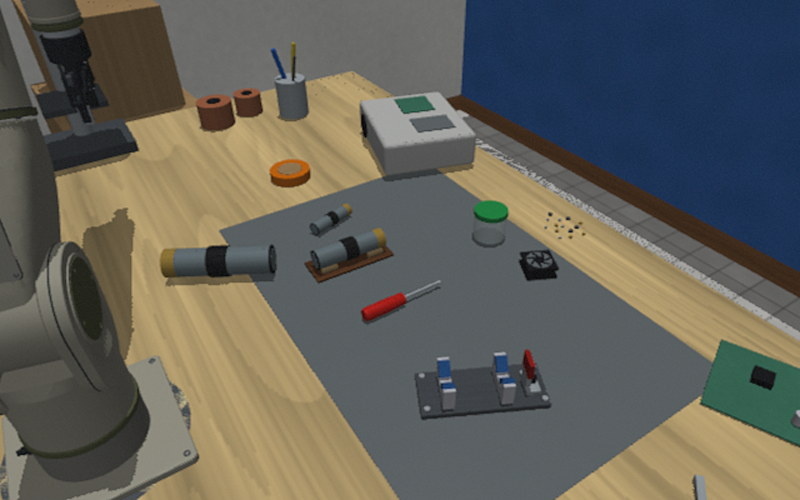

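Three barrel candidates in the top view (800-px picture): a small one at (242,250), one in the wooden rest at (313,265), and a large one at (248,398). The one in the rest is the middle-sized one. I'll confirm that in a crop with the projected estimates drawn on it.

```bash
python3 - <<'E'
from h import *
c=viewer.camera("top"); f=c["frame"][:,:,::-1]
s=6
a=cv2.resize(f[168:258,225:290],None,fx=s,fy=s,interpolation=cv2.INTER_CUBIC); b=cv2.resize(f[163:263,390:468],None,fx=s,fy=s,interpolation=cv2.INTER_CUBIC)
H=600; im=np.zeros((H,a.shape[1]+b.shape[1]+4,3),np.uint8); im[:a.shape[0],:a.shape[1]]=a; im[:b.shape[0],a.shape[1]+4:]=b[:H]
cv2.imwrite("pics/crop1.png",im[:, :800]);print(im.shape)
# pole: average several network answers
A={}
for i in range(4):
  for n in("top","side"):
    c=viewer.camera(n)
    for t,ref in(("barrel",(.515,.173)),("barrel_mount",(.587,.172)),("rest",(.51,.172)),("vblock",(.515,-.233)),("stop",(.5785,-.2665)),("vblock_axis",(.513,-.233))):
      for d in mark_of(t,c):
        p=w(d["location"],c)
        if np.hypot(*(p[:2]-ref))<.02: A.setdefault((t,n),[]).append(p); break
for k,v in sorted(A.items()): print(k,len(v),np.mean(v,0).round(4),np.std(v,0).round(4))
E
```

```text
(600, 862, 3)
('barrel', 'side') 4 [0.514  0.1739 0.0321] [0.0005 0.0016 0.0011]
('barrel', 'top') 4 [0.5157 0.1724 0.0245] [0.0018 0.0007 0.0019]
('barrel_mount', 'side') 4 [0.591  0.1753 0.0305] [0.0014 0.0009 0.0007]
('barrel_mount', 'top') 4 [0.5853 0.1713 0.0307] [0.0013 0.0016 0.0009]
('rest', 'side') 4 [0.5123 0.1739 0.0023] [0.0007 0.0008 0.002 ]
('rest', 'top') 4 [5.106e-01 1.719e-01 1.000e-04] [0.001  0.0009 0.0012]
('stop', 'side') 4 [ 0.5793 -0.2665  0.0591] [0.0007 0.0013 0.0019]
('stop', 'top') 3 [ 0.5783 -0.2672  0.0605] [0.0016 0.0006 0.0023]
('vblock', 'side') 4 [ 5.170e-01 -2.333e-01 -4.000e-04] [0.0012 0.0014 0.0015]
('vblock', 'top') 3 [ 0.5125 -0.2311  0.0036] [0.0005 0.0017 0.0007]
('vblock_axis', 'side') 4 [ 0.5136 -0.2313  0.0597] [0.0015 0.0013 0.0016]
('vblock_axis', 'top') 4 [ 0.5113 -0.2357  0.0596] [0.0017 0.0019 0.0019]
```

View pics/crop1.png

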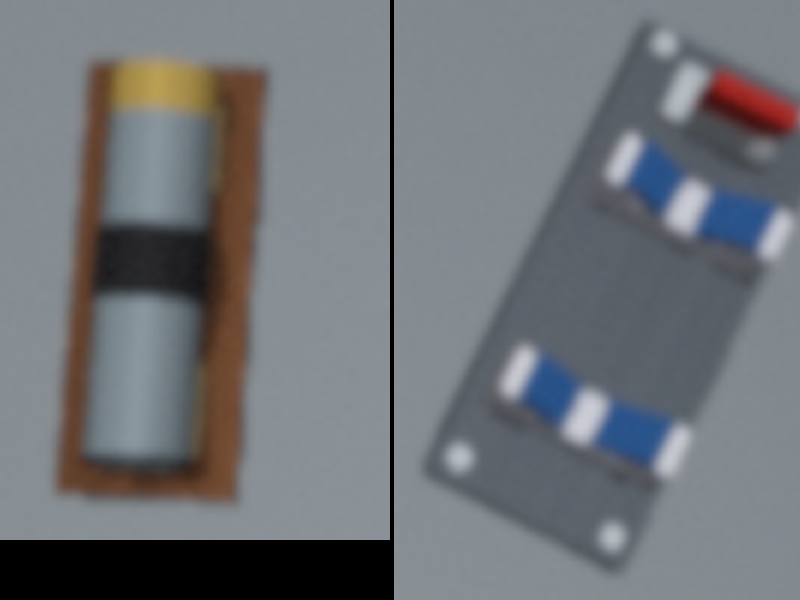

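The crop shows the mid-size barrel in the rest: brass at (163,85), ring at (153,261), and a red stop on the V-block at (752,102). Next I'll get yaws from the pixels.

```bash
python3 - <<'E'
from h import *
np.set_printoptions(precision=4,suppress=True)
c=viewer.camera("top")
A=lambda x,y,z:ray(225+x/6-.5+.5/6,168+y/6-.5+.5/6,z,c)
B=lambda x,y,z:ray(390+(x-394)/6-.5+.08,163+y/6-.5+.08,z,c)
def yaw(p,q): d=q-p; return np.arctan2(d[1],d[0])
l=(A(84,455,.03),A(113,108,.03)); r=(A(194,455,.03),A(217,108,.03))
print("barrel yaws",yaw(*l),yaw(*r),"widths",np.linalg.norm(l[1]-r[1]))
print("rest yaw",yaw(A(57,490,.006),A(92,63,.006)),yaw(A(237,498,.006),A(264,70,.006)))
print("ring",A(153,261,.035), "brass end",A(165,62,.045))
print("base",yaw(B(425,468,.01),B(648,18,.01)), yaw(B(589,417,.03),B(690,207,.03)), "centre",(B(589,417,.02)+B(690,207,.02))/2)
corn=[B(425,468,.01),B(648,18,.01),B(620,572,.01)]; print(corn, np.linalg.norm(corn[0]-corn[1]),np.linalg.norm(corn[0]-corn[2]))
y=yaw(corn[0],corn[1]); u=np.array([np.cos(y),np.sin(y)]); n=np.array([-u[1],u[0]])
print("origin", corn[0][:2]+.088*u-.042*n, corn[1][:2]-.112*u-.042*n)
# stop red top centre, 71mm height
print("red top", B(710,85,.071),B(795,118,.071))
from scipy.spatial.transform import Rotation as R
print(R.from_quat(telemetry.get_obs()["ee_rot"]).as_matrix())
E
```

```text
barrel yaws -0.03907036989133193 -0.028829286754167835 widths 0.03968799695002852
rest yaw -0.03591364802344611 -0.028564573291773403
ring [0.513 0.172 0.035] brass end [0.5873 0.169  0.045 ]
base -0.46961696947212495 -0.46509427345030147 centre [ 0.5134 -0.2378  0.02  ]
[array([ 0.4535, -0.1571,  0.01  ]), array([ 0.6307, -0.247 ,  0.01  ]), array([ 0.4154, -0.23  ,  0.01  ])] 0.1987183134552756 0.08228742614482015
origin [ 0.513  -0.2343] [ 0.5118 -0.2338]
red top [ 0.5902 -0.2529  0.071 ] [ 0.5783 -0.2835  0.071 ]
[[-0.     -0.9633  0.2685]
 [ 0.0001  0.2685  0.9633]
 [-1.      0.      0.0001]]
```

```bash
python3 -m crank '[[0,[2.6,-3.2,0],[0,0,0.02]],[0,[2.6,-3.2,0],[0,0,0.02]],[0,[2.6,-3.2,0],[0,0,0.02]],[0,[2.6,-3.2,0],[0,0,0.02]],[0,[2.6,-3.2,0],[0,0,0.02]],[0,[2.6,-3.2,0],[0,0,0.02]],[0,[2.6,-3.2,0],[0,0,0.02]],[0,[2.6,-3.2,0],[0,0,0.02]],[0,[2.6,-3.2,0],[0,0,0.02]],[0,[2.6,-3.2,0],[0,0,0.02]],[0,[2.6,-3.2,0],[0,0,0.02]],[0,[2.6,-3.2,0],[0,0,0.018]]]' 60
```

```text
clock: 5.0
position: [0.4808, 0.2163, 0.2317]
ee_rot: [-0.492, 0.508, 0.492, 0.508]
ft_force: [0.5, 0.6, -0.1]
grip_width: 1.001
```

```bash
cat >> h.py <<'E'
from scipy.spatial.transform import Rotation as R
def st(yaw=None):
    o=telemetry.get_obs(); M=R.from_quat(o["ee_rot"]).as_matrix()
    print("t",round(o["clock"],2),"pos",o["position"].round(4),"F",o["ft_force"].round(2),"T",o["torque"].round(2),"grip",round(o["grip_width"],3),"jawyaw",round(np.arctan2(M[1,2],M[0,2]),4),"tilt",M[:2,0].round(4),M[2,2].round(4))
    if yaw is not None:
        u=np.array([np.cos(yaw),np.sin(yaw)]);n=np.array([-u[1],u[0]]);f=o["ft_force"][:2]; print(" along",(f@u).round(2),"lat",(f@n).round(2))
    return o
E
python3 -c "
from h import *
st()"
```

```text
t 5.0 pos [0.4808 0.2163 0.2317] F [ 0.55  0.56 -0.05] T [ 0.01 -0.04 -0.05] grip 1.001 jawyaw 1.5382 tilt [0.0007 0.0007] 0.0007
```

```bash
python3 -m crank '[[0,[1.7,-2.25,0],[0,0,0]],[0,[1.7,-2.25,0],[0,0,0]],[0,[0,0,-3],[0,0,0]],[0,[0,0,-3],[0,0,0]],[0,[0,0,-3],[0,0,0]],[0,[0,0,-2],[0,0,0]],[0,[0,0,0],[0,0,0]],[0,[0,0,0],[0,0,0]]]'
python3 - <<'E'
from h import *
st(); c=viewer.camera("side"); d=viewer.camera("top")
f=np.hstack([cv2.resize(k["frame"][y:y+110,x:x+110,::-1],(400,400),interpolation=cv2.INTER_CUBIC) for k,x,y in((c,225,110),(d,195,150))]); cv2.imwrite("pics/pre.png",f)
E
```

```text
clock: 5.67
position: [0.5134, 0.1729, 0.1212]
ee_rot: [-0.491, 0.509, 0.492, 0.508]
ft_force: [-0.2, -0.2, 0.5]
grip_width: 0.999
t 5.67 pos [0.5134 0.1729 0.1212] F [-0.18 -0.22  0.55] T [-0.02  0.01 -0.01] grip 0.999 jawyaw 1.537 tilt [-0.0013 -0.0008] -0.0008
```

View pics/pre.png

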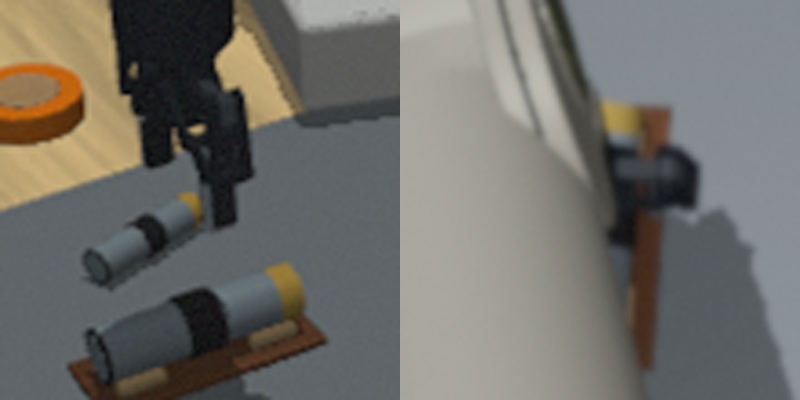

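The gripper is above the ring with the jaws across it, so I'll descend and grip.

```bash
python3 -m crank '[[0,[0,0,-3],[0,0,0]],[0,[0,0,-3],[0,0,0]],[0,[0,0,-2.5],[0,0,0]],[0,[0,0,-1.4],[0,0,0]],[0,[0,0,-1],[0,0,0]],[0,[0,0,0],[0,0,0]],[0.4,[0,0,0],[0,0,0]],[0.4,[0,0,0],[0,0,0]],[0.6,[0,0,0],[0,0,0]],[0.6,[0,0,0],[0,0,0]],[0.7,[0,0,0],[0,0,0]],[0.7,[0,0,0],[0,0,0]]]' 60; python3 -m crank '[[1,[0,0,0],[0,0,0]],[1,[0,0,0],[0,0,0]],[1,[0,0,0],[0,0,0]],[1,[0,0,0],[0,0,0]]]' 60; python3 -c "
from h import *
st(-.034)"
```

```text
clock: 6.77
position: [0.5148, 0.1745, 0.0141]
ee_rot: [-0.492, 0.507, 0.492, 0.509]
ft_force: [-1.2, 2.5, 7.7]
grip_width: 0.499
clock: 7.1
position: [0.5148, 0.1745, 0.0141]
ee_rot: [-0.492, 0.507, 0.492, 0.509]
ft_force: [-2.1, 2.4, 8.2]
grip_width: 0.492
t 7.1 pos [0.5148 0.1745 0.0141] F [-2.15  2.42  8.18] T [0.56 0.44 0.03] grip 0.492 jawyaw 1.5376 tilt [0.0023 0.0024] 0.0025
 along -2.23 lat 2.35
```

```bash
python3 -m crank '[[1,[0,0,1],[0,0,0]],[1,[0,0,2],[0,0,0]],[1,[0,0,3],[0,0,0]],[1,[0,0,3],[0,0,0]],[1,[0,0,2],[0,0,0]],[1,[0,0,0],[0,0,0]],[1,[0,0,0],[0,0,0]],[1,[0,0,0],[0,0,0]]]' 60; python3 - <<'E'
from h import *
np.set_printoptions(precision=4,suppress=True)
st(-.034)
c=viewer.camera("side"); save(c,"lift.png",(200,100,360,220),5)
for t in("barrel","barrel_mount"):
    for d in mark_of(t,c): print(t,d["conf"],w(d["location"],c))
E
```

```text
clock: 7.77
position: [0.5131, 0.1728, 0.1217]
ee_rot: [-0.491, 0.509, 0.492, 0.508]
ft_force: [-0.3, -0.2, -2.7]
grip_width: 0.494
t 7.77 pos [0.5131 0.1728 0.1217] F [-0.25 -0.21 -2.65] T [-0.05 -0.   -0.02] grip 0.494 jawyaw 1.5369 tilt [-0.0011 -0.0004] -0.0004
 along -0.24 lat -0.22
barrel 0.93 [0.2796 0.2799 0.0299]
barrel 0.6 [0.5109 0.1728 0.1428]
barrel 0.55 [0.541  0.3102 0.0113]
barrel_mount 0.89 [0.1877 0.3328 0.0318]
barrel_mount 0.69 [0.5894 0.1726 0.1381]
barrel_mount 0.68 [0.5901 0.3278 0.0155]
barrel_mount 0.24 [ 0.5782 -0.2666  0.0563]
```

View pics/lift.png

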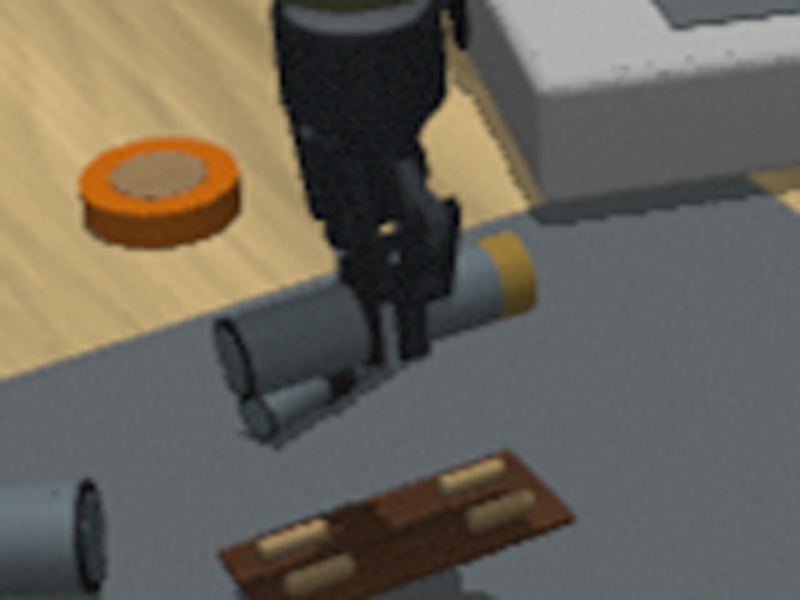

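```bash
python3 -m crank '[[1,[-0.08,-3,0],[0,0,-0.04]],[1,[-0.08,-4,0],[0,0,-0.04]],[1,[-0.08,-4,0],[0,0,-0.04]],[1,[-0.08,-4,0],[0,0,-0.04]],[1,[-0.08,-4,0],[0,0,-0.04]],[1,[-0.08,-4,0],[0,0,-0.04]],[1,[-0.08,-4,0],[0,0,-0.04]],[1,[-0.08,-4,0],[0,0,-0.04]],[1,[-0.08,-4,0],[0,0,-0.04]],[1,[-0.08,-3,0],[0,0,-0.04]],[1,[0,-2,0],[0,0,-0.034]],[1,[0,0,0],[0,0,0]]]' 60;  python3 -m crank '[[1,[0,0,-1],[0,0,0]],[1,[0,0,0],[0,0,0]],[1,[0,0,0],[0,0,0]],[1,[0,0,0],[0,0,0]]]' 60; python3 - <<'E'
from h import *
np.set_printoptions(precision=4,suppress=True)
st(-.468)
u=np.array([np.cos(-.468),np.sin(-.468)]);n=np.array([-u[1],u[0]])
for k in("side","top"):
  c=viewer.camera(k); save(c,"over_%s.png"%k,(300,200,500,350) if k=="side" else (340,120,500,260),4 if k=="side" else 5)
  for t in("barrel","barrel_mount","stop","vblock"):
    for d in mark_of(t,c):
      p=w(d["location"],c)
      if p[1]<-.1: print(k,t,round(d["conf"],2),p,"s,l",(p[:2]-[.5135,-.2335])@u,(p[:2]-[.5135,-.2335])@n)
E
```

```text
clock: 8.92
position: [0.504, -0.2323, 0.1218]
ee_rot: [-0.368, 0.605, 0.367, 0.603]
ft_force: [-0.3, 0.4, -2.1]
grip_width: 0.494
clock: 9.25
position: [0.5058, -0.2256, 0.1118]
ee_rot: [-0.371, 0.602, 0.371, 0.602]
ft_force: [0.8, 0.3, -3.1]
grip_width: 0.498
t 9.25 pos [ 0.5058 -0.2256  0.1118] F [ 0.79  0.32 -3.13] T [-0.02 -0.   -0.  ] grip 0.498 jawyaw 1.1051 tilt [-0.0009  0.0006] 0.0002
 along 0.56 lat 0.64
side barrel 0.56 [ 0.5035 -0.2243  0.1303] s,l -0.013069457237938847 0.0037550789669151393
side barrel_mount 0.6 [ 0.5728 -0.2561  0.1311] s,l 0.06313543528741765 0.006624752040915046
side stop 0.73 [ 0.5798 -0.2683  0.0604] s,l 0.07481957761659441 -0.0011396641414634498
side vblock 0.95 [ 0.5176 -0.2315  0.0001] s,l 0.0027719955898908946 0.0036558135290199437
side vblock 0.69 [ 0.5138 -0.2315  0.0608] s,l -0.0006609284870895905 0.0019380472358253367
top barrel 0.58 [ 0.5099 -0.2259  0.1236] s,l -0.006628290311711913 0.005172053197461393
top barrel_mount 0.73 [ 0.5701 -0.2591  0.129 ] s,l 0.062035129953856266 0.002674292423731511
top stop 0.66 [ 0.5778 -0.2693  0.0586] s,l 0.07351641123907111 -0.0030076258430712845
top vblock 0.75 [ 0.5134 -0.2325  0.0008] s,l -0.0005557106974411327 0.0008835024015544332
```

View pics/over_side.png

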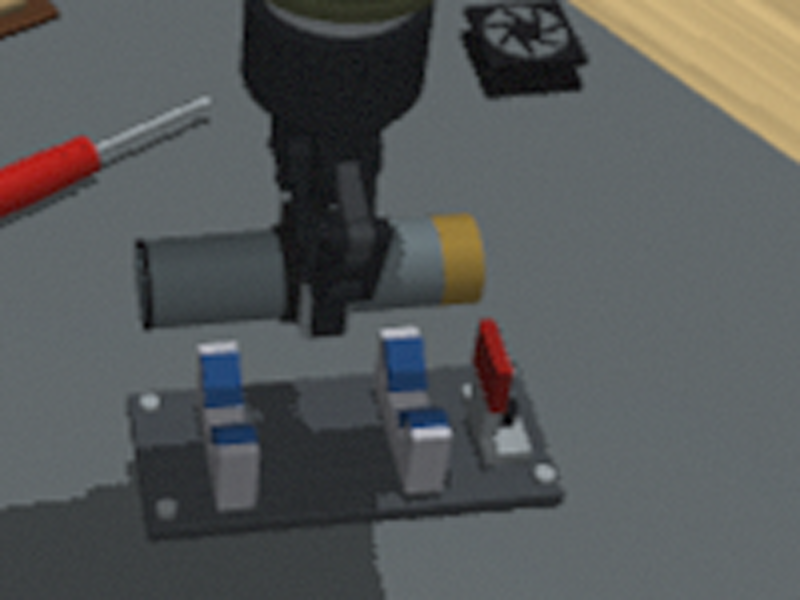

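The picture shows the barrel level above and parallel to the V. The brass end is at (465,258), about 11 mm short of the red stop at (495,365). I'll correct 3.6 mm laterally and 3 mm along, then go down to just above seating.

```bash
python3 -m crank '[[1,[0.1,-0.45,0],[0,0,0]],[1,[0,0,-2],[0,0,0]],[1,[0,0,-2],[0,0,0]],[1,[0,0,-1],[0,0,0]],[1,[0,0,-0.7],[0,0,0]],[1,[0,0,0],[0,0,0]],[1,[0,0,0],[0,0,0]],[1,[0,0,0],[0,0,0]]]' 60; python3 -c "
from h import *
st(-.468)"; python3 -m crank '[[1,[0,0,-0.3],[0,0,0]],[1,[0,0,-0.2],[0,0,0]],[1,[0,0,-0.2],[0,0,0]],[1,[0,0,0],[0,0,0]],[1,[0,0,0],[0,0,0]]]' 60; python3 -c "
from h import *
st(-.468)"
```

```text
clock: 10.42
position: [0.5074, -0.2318, 0.0563]
ee_rot: [-0.371, 0.602, 0.37, 0.603]
ft_force: [0.4, 1.0, -2.3]
grip_width: 0.497
t 10.42 pos [ 0.5074 -0.2318  0.0563] F [ 0.38  1.01 -2.3 ] T [-0.03 -0.05  0.04] grip 0.497 jawyaw 1.1029 tilt [ 0.0013 -0.0003] 0.0003
 along -0.11 lat 1.07
clock: 10.83
position: [0.5067, -0.2314, 0.0483]
ee_rot: [-0.37, 0.602, 0.371, 0.602]
ft_force: [0.1, -0.4, -2.4]
grip_width: 0.5
t 10.83 pos [ 0.5067 -0.2314  0.0483] F [ 0.07 -0.41 -2.36] T [ 0.01 -0.05 -0.04] grip 0.5 jawyaw 1.103 tilt [-0.0001  0.0001] 0.0
 along 0.25 lat -0.33
```

```bash
for i in 1 2 3; do :; done; python3 -m crank '[[1,[0,0,-0.2],[0,0,0]],[1,[0,0,0],[0,0,0]],[1,[0,0,0],[0,0,0]]]' 60; python3 -c "
from h import *
st(-.468)"; python3 -m crank '[[1,[0,0,-0.15],[0,0,0]],[1,[0,0,0],[0,0,0]],[1,[0,0,0],[0,0,0]]]' 60; python3 -c "
from h import *
st(-.468)"
```

```text
clock: 11.08
position: [0.5067, -0.2314, 0.0462]
ee_rot: [-0.37, 0.602, 0.371, 0.602]
ft_force: [0.2, 0.8, -2.8]
grip_width: 0.495
t 11.08 pos [ 0.5067 -0.2314  0.0462] F [ 0.22  0.76 -2.76] T [ 0.04  0.02 -0.01] grip 0.495 jawyaw 1.103 tilt [-0.0002  0.0001] 0.0
 along -0.15 lat 0.78
clock: 11.33
position: [0.5076, -0.2309, 0.0452]
ee_rot: [-0.371, 0.602, 0.371, 0.603]
ft_force: [1.5, 3.6, 0.9]
grip_width: 0.495
t 11.33 pos [ 0.5076 -0.2309  0.0452] F [1.51 3.64 0.89] T [ 0.65 -0.45 -0.01] grip 0.495 jawyaw 1.1036 tilt [0.0013 0.0004] 0.001
 along -0.29 lat 3.93
```

One-sided contact (equal lateral and vertical force) on the −y face. I'll step left in the V's frame while lowering.

```bash
python3 -m crank '[[1,[0.05,0.09,-0.1],[0,0,0]],[1,[0,0,0],[0,0,0]],[1,[0,0,0],[0,0,0]]]' 60; python3 -c "
from h import *
st(-.468)"; python3 -m crank '[[1,[0.03,0.05,-0.1],[0,0,0]],[1,[0,0,0],[0,0,0]],[1,[0,0,0],[0,0,0]]]' 60; python3 -c "
from h import *
st(-.468)"
```

```text
clock: 11.58
position: [0.5081, -0.2302, 0.0442]
ee_rot: [-0.371, 0.602, 0.37, 0.603]
ft_force: [2.8, 4.8, 4.6]
grip_width: 0.493
t 11.58 pos [ 0.5081 -0.2302  0.0442] F [2.78 4.75 4.64] T [ 0.78 -0.75  0.06] grip 0.493 jawyaw 1.1036 tilt [0.0014 0.0002] 0.0008
 along 0.33 lat 5.49
clock: 11.83
position: [0.5083, -0.23, 0.0439]
ee_rot: [-0.371, 0.602, 0.37, 0.603]
ft_force: [-0.9, 5.4, 13.0]
grip_width: 0.495
t 11.83 pos [ 0.5083 -0.23    0.0439] F [-0.89  5.39 12.96] T [ 1.04  0.18 -0.11] grip 0.495 jawyaw 1.1029 tilt [0.0014 0.0004] 0.001
 along -3.23 lat 4.41
```

```bash
python3 -m crank '[[1,[0.04,0.07,0.03],[0,0,0]],[1,[0,0,0],[0,0,0]],[1,[0,0,0],[0,0,0]]]' 60; python3 - <<'E'
from h import *
st(-.468)
c=viewer.camera("side"); save(c,"laid.png",(320,230,460,340),5)
E
```

```text
clock: 12.08
position: [0.5082, -0.23, 0.0439]
ee_rot: [-0.371, 0.602, 0.37, 0.603]
ft_force: [-0.5, 2.2, 10.3]
grip_width: 0.496
t 12.08 pos [ 0.5082 -0.23    0.0439] F [-0.53  2.16 10.34] T [0.48 0.12 0.02] grip 0.496 jawyaw 1.1025 tilt [ 0.001  -0.0005] 0.0
 along -1.44 lat 1.69
```

View pics/laid.png

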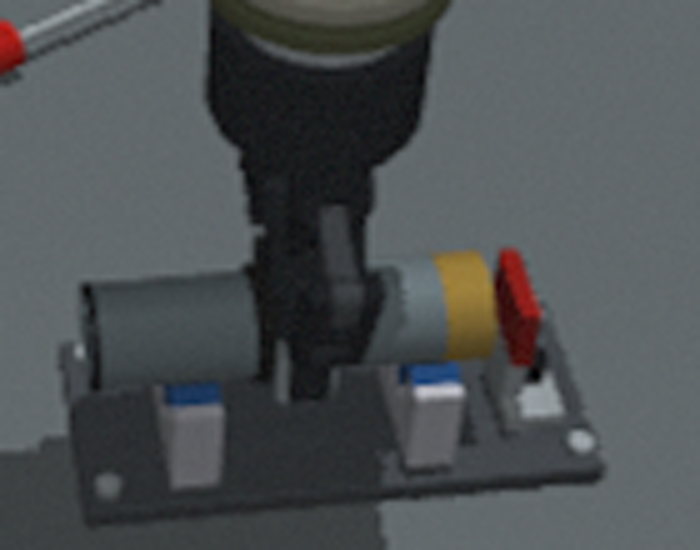

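The barrel is laid in both saddles, with a few mm between the brass end at (490,305) and the stop at (515,305). Vertical force is about 13 N net. Now I'll slide it along the V.

```bash
python3 -m crank '[[1,[0.09,-0.045,0],[0,0,0]],[1,[0.09,-0.045,0],[0,0,0]],[1,[0.09,-0.045,0],[0,0,0]],[1,[0,0,0],[0,0,0]],[1,[0,0,0],[0,0,0]]]' 60; python3 -c "
from h import *
st(-.468)"; python3 -m crank '[[1,[0.07,-0.035,0],[0,0,0]],[1,[0.02,-0.01,0],[0,0,0]],[1,[0,0,0],[0,0,0]],[1,[0,0,0],[0,0,0]]]' 60; python3 -c "
from h import *
st(-.468)"
```

```text
clock: 12.55
position: [0.5095, -0.2306, 0.0439]
ee_rot: [-0.369, 0.603, 0.371, 0.602]
ft_force: [-8.5, 7.5, 19.3]
grip_width: 0.493
t 12.55 pos [ 0.5095 -0.2306  0.0439] F [-8.46  7.54 19.3 ] T [ 1.37  1.79 -0.  ] grip 0.493 jawyaw 1.1024 tilt [-0.002   0.0015] 0.0005
 along -10.95 lat 2.91
clock: 12.88
position: [0.5103, -0.231, 0.0438]
ee_rot: [-0.369, 0.603, 0.371, 0.602]
ft_force: [-9.9, 6.6, 19.3]
grip_width: 0.491
t 12.88 pos [ 0.5103 -0.231   0.0438] F [-9.94  6.63 19.34] T [ 1.42  1.9  -0.01] grip 0.491 jawyaw 1.1024 tilt [-0.0023  0.0018] 0.0005
 along -11.86 lat 1.44
```

```bash
python3 -m crank '[[1,[0,0,0.1],[0,0,0]],[1,[0,0,0],[0,0,0]],[1,[0,0,0],[0,0,0]]]' 60; python3 -c "
from h import *
st(-.468)"; python3 -m crank '[[1,[0.07,-0.035,0],[0,0,0]],[1,[0.02,-0.01,0],[0,0,0]],[1,[0,0,0],[0,0,0]],[1,[0,0,0],[0,0,0]]]' 60; python3 -c "
from h import *
st(-.468)"
```

```text
clock: 13.13
position: [0.5109, -0.2314, 0.044]
ee_rot: [-0.37, 0.603, 0.371, 0.602]
ft_force: [-1.8, 2.6, 4.9]
grip_width: 0.493
t 13.13 pos [ 0.5109 -0.2314  0.044 ] F [-1.82  2.65  4.93] T [ 0.54  0.61 -0.07] grip 0.493 jawyaw 1.1025 tilt [-0.0011  0.0002] -0.0003
 along -2.82 lat 1.54
clock: 13.47
position: [0.5118, -0.2318, 0.044]
ee_rot: [-0.37, 0.603, 0.371, 0.602]
ft_force: [-3.7, 2.6, 5.8]
grip_width: 0.491
t 13.47 pos [ 0.5118 -0.2318  0.044 ] F [-3.67  2.56  5.83] T [ 0.55  0.69 -0.05] grip 0.491 jawyaw 1.1025 tilt [-0.0013  0.0003] -0.0003
 along -4.43 lat 0.63
```

```bash
for k in 1; do python3 -m crank '[[1,[0.07,-0.035,0],[0,0,0]],[1,[0.02,-0.01,0],[0,0,0]],[1,[0,0,0],[0,0,0]],[1,[0,0,0],[0,0,0]]]' 60 >/dev/null; python3 -c "
from h import *
st(-.468)"; done;  python3 -m crank '[[1,[0.07,-0.035,0],[0,0,0]],[1,[0.02,-0.01,0],[0,0,0]],[1,[0,0,0],[0,0,0]],[1,[0,0,0],[0,0,0]]]' 60 >/dev/null; python3 -c "
from h import *
st(-.468)"
```

```text
t 13.8 pos [ 0.5127 -0.2322  0.044 ] F [-3.5   3.42  6.78] T [ 0.55  0.68 -0.09] grip 0.497 jawyaw 1.1025 tilt [-0.0013  0.0003] -0.0004
 along -4.67 lat 1.47
t 14.13 pos [ 0.5136 -0.2327  0.044 ] F [-3.02  4.26  6.79] T [ 0.57  0.65 -0.03] grip 0.494 jawyaw 1.1024 tilt [-0.0013  0.0003] -0.0003
 along -4.62 lat 2.44
```

```bash
python3 -m crank '[[1,[0.07,-0.035,0],[0,0,0]],[1,[0.02,-0.01,0],[0,0,0]],[1,[0,0,0],[0,0,0]],[1,[0,0,0],[0,0,0]]]' 60 >/dev/null; python3 -c "
from h import *
st(-.468)";  python3 -m crank '[[1,[0.04,-0.02,0],[0,0,0]],[1,[0,0,0],[0,0,0]],[1,[0,0,0],[0,0,0]]]' 60 >/dev/null; python3 - <<'E'
from h import *
st(-.468)
c=viewer.camera("side"); save(c,"slid.png",(320,230,460,340),5)
E
```

```text
t 14.47 pos [ 0.5145 -0.2331  0.044 ] F [-3.24  2.83  5.93] T [ 0.61  0.63 -0.06] grip 0.495 jawyaw 1.1025 tilt [-0.0013  0.0003] -0.0003
 along -4.17 lat 1.06
t 14.72 pos [ 0.5148 -0.2333  0.044 ] F [-3.26  2.48  6.05] T [ 0.57  0.72 -0.01] grip 0.493 jawyaw 1.1025 tilt [-0.0013  0.0003] -0.0003
 along -4.03 lat 0.74
```

View pics/slid.png

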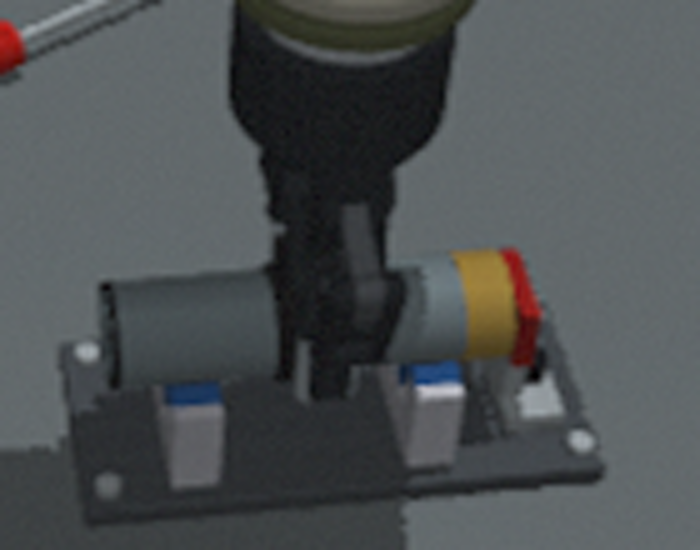

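The brass end at (518,300) is almost at the stop, and the friction is constant, so there is no contact yet. I'll continue in fine steps.

```bash
python3 -m crank '[[1,[0.05,-0.025,0],[0,0,0]],[1,[0,0,0],[0,0,0]],[1,[0,0,0],[0,0,0]]]' 60 >/dev/null; python3 -c "
from h import *
st(-.468)";  python3 -m crank '[[1,[0.05,-0.025,0],[0,0,0]],[1,[0,0,0],[0,0,0]],[1,[0,0,0],[0,0,0]]]' 60 >/dev/null; python3 -c "
from h import *
st(-.468)"; python3 -m crank '[[1,[0.05,-0.025,0],[0,0,0]],[1,[0,0,0],[0,0,0]],[1,[0,0,0],[0,0,0]]]' 60 >/dev/null; python3 -c "
from h import *
st(-.468)"
```

```text
t 15.02 pos [ 0.5153 -0.2336  0.044 ] F [-4.35  2.9   4.61] T [ 0.56  0.67 -0.06] grip 0.495 jawyaw 1.1026 tilt [-0.0014  0.0003] -0.0004
 along -5.19 lat 0.63
t 15.27 pos [ 0.5158 -0.2338  0.044 ] F [-2.76  3.35  5.41] T [ 0.51  0.71 -0.05] grip 0.497 jawyaw 1.1025 tilt [-0.0013  0.0003] -0.0003
 along -3.97 lat 1.75
t 15.52 pos [ 0.5163 -0.2341  0.044 ] F [-4.22  1.93  5.6 ] T [ 0.56  0.65 -0.03] grip 0.498 jawyaw 1.1025 tilt [-0.0014  0.0002] -0.0004
 along -4.63 lat -0.18
```

```bash
python3 -m crank '[[1,[0.05,-0.025,0],[0,0,0]],[1,[0,0,0],[0,0,0]],[1,[0,0,0],[0,0,0]]]' 60 >/dev/null; python3 -c "
from h import *
st(-.468)";  python3 -m crank '[[1,[0.05,-0.025,0],[0,0,0]],[1,[0,0,0],[0,0,0]],[1,[0,0,0],[0,0,0]]]' 60 >/dev/null; python3 -c "
from h import *
st(-.468)"; python3 -m crank '[[1,[0.05,-0.025,0],[0,0,0]],[1,[0,0,0],[0,0,0]],[1,[0,0,0],[0,0,0]]]' 60 >/dev/null; python3 -c "
from h import *
st(-.468)"
```

```text
t 15.77 pos [ 0.5168 -0.2344  0.044 ] F [-3.53  2.62  5.6 ] T [ 0.61  0.68 -0.03] grip 0.501 jawyaw 1.1024 tilt [-0.0013  0.0003] -0.0004
 along -4.33 lat 0.74
t 16.02 pos [ 0.5173 -0.2346  0.044 ] F [-3.62  2.59  5.82] T [ 0.6   0.65 -0.04] grip 0.495 jawyaw 1.1025 tilt [-0.0014  0.0003] -0.0004
 along -4.4 lat 0.67
t 16.27 pos [ 0.5173 -0.2346  0.044 ] F [-6.07  4.34  9.21] T [ 0.85  1.32 -0.04] grip 0.497 jawyaw 1.1025 tilt [-0.0024  0.0009] -0.0003
 along -7.37 lat 1.13
```

Contact: the TCP stopped at (0.5173, −0.2346) and the along-force rose from 4.4 to 7.4 N. I'll push a little more along and watch the vertical force.

```bash
python3 -m crank '[[1,[0.05,-0.025,0],[0,0,0]],[1,[0,0,0],[0,0,0]],[1,[0,0,0],[0,0,0]]]' 60 >/dev/null; python3 -c "
from h import *
st(-.468)"; python3 -m crank '[[1,[0.03,-0.015,-0.01],[0,0,0]],[1,[0,0,0],[0,0,0]],[1,[0,0,0],[0,0,0]],[1,[0,0,0],[0,0,0]]]' 60 >/dev/null; python3 -c "
from h import *
st(-.468)"
```

```text
t 16.52 pos [ 0.5173 -0.2346  0.0439] F [-9.38  5.83 12.7 ] T [ 1.12  1.82 -0.01] grip 0.493 jawyaw 1.1026 tilt [-0.0035  0.0017] -0.0001
 along -11.0 lat 0.98
t 16.85 pos [ 0.5173 -0.2346  0.0439] F [-11.51   6.76  14.8 ] T [ 1.35  2.33 -0.03] grip 0.496 jawyaw 1.1025 tilt [-0.004   0.0021] 0.0
 along -13.32 lat 0.84
```

Lateral force is about 1 N, net down force about 17 N, and along-force 13 N. The lever arm (about 0.2 m) hasn't changed, so both saddles are loaded. I'll hold for a second, check, and hand in.

```bash
python3 -m crank '[[1,[0,0,0],[0,0,0]],[1,[0,0,0],[0,0,0]],[1,[0,0,0],[0,0,0]],[1,[0,0,0],[0,0,0]],[1,[0,0,0],[0,0,0]],[1,[0,0,0],[0,0,0]],[1,[0,0,0],[0,0,0]],[1,[0,0,0],[0,0,0]],[1,[0,0,0],[0,0,0]],[1,[0,0,0],[0,0,0]]]' 60 >/dev/null; python3 - <<'E'
from h import *
st(-.468)
c=viewer.camera("side"); save(c,"end.png",(220,130,500,340),2.8)
E
```

```text
t 17.68 pos [ 0.5173 -0.2346  0.0439] F [-11.57   6.91  14.22] T [1.43 2.33 0.05] grip 0.489 jawyaw 1.1025 tilt [-0.004   0.0021] 0.0001
 along -13.44 lat 0.95
```

View pics/end.png

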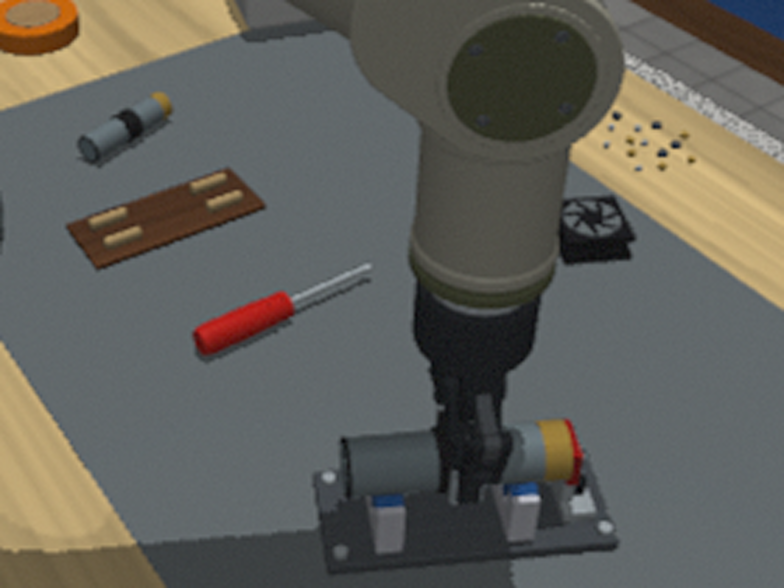

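The barrel is seated in both saddles with its brass end on the stop at (577,450). The screwdriver and fan look untouched, and the readings are steady.

```bash
python3 -c "
from h import *
print(manip.hand_in()); st(-.468)"
```

```text
the job is handed in; nothing more can be done
None
the job is handed in; nothing more can be done
```

The middle-sized barrel is in the V-block with its brass end against the red stop, still gripped and pressed. I handed the job in at about 17.7 s of the 45 s allowed.

- **Laying and sliding:** I took it by the grip ring and laid it in the V about 10 mm short of the stop. Sliding took about 4.4 N. At the stop the tool stopped moving and the push along the V rose.
- **Final forces:** These held steady for about 0.8 s before hand-in:
  - Down: about 17 N.
  - Along the V: about 13 N, of which I estimate 5–9 N reaches the stop and the rest is friction.
  - Sideways: about 1 N.
- **Both faces loaded:** The small sideways force and the unchanged lever arm of the wrist moment point to both V faces and both saddles carrying load.
- **Last picture:** It shows the barrel in both saddles with the brass end on the stop. The screwdriver and fan look where they were.
- **Not as planned:**
  - The barrel first touched only the right-hand (−y) face, so I shifted it about 2 mm sideways to seat it.
  - Early in the slide the down force rose to about 22 N, and I eased it off.
- **Not checked:** The jar was hidden behind the arm in the last picture. The arm never went near it.

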